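Match the gift tins with their lids

ROBOT

A 6-joint arm with a two-finger parallel gripper is mounted at the origin on the work surface. World frame = base frame: x ahead of the robot, y to its left, z up, the work surface at z = 0. Lengths are in m, angles in rad, forces in N, time in s.
With the tool pointing down it reaches from about 0.275 to 0.775 m from the base axis. Payload 14.6 kg.
Tool frame: the origin (TCP) lies midway between the tips of the shut fingers; the grasp point (between the pads) lies 19 mm behind it (env.grip_point_offset is the distance from the TCP to the grasp point, in m); z points along the fingers, y is the line along which they close (so a half turn about z gives the same grasp; the last joint's range is limited). The gripper opens to 85 mm and grips with 20 to 120 N. Pads are 22 mm wide; open, the fingers measure 114 mm over their backs; the gripper's body (76 mm by 85 mm) begins 54 mm behind the grasp point. The pads swing forward as they close: fully open they stand 13 mm farther back than shut.
Start: joints at [1.19, 0.263, -0.048, 1.259, 0, 1.415], TCP at [0.118, 0.512, 0.231] pointing down, gripper open.
Joint ranges: [-2.65, 2.65], [-0.89, 1.7], [-1.18, 1.37], [-2.13, 2.11], [-1.35, 1.29], [-3.14, 3.14]. Speed limits (rad/s): [1.89, 1.89, 2.57, 2.79, 3.14, 3.14].

INTERFACE

Orientations are given as a unit quaternion [x, y, z, w].
In Python, from plant import env gives the robot as it stands.
- The arm moves only by the tool arm_command, never from a script. Its argument "commands" is a list of rows, each an object with "rotation": the turn, a rotation vector about the tool's x, y, z scaled (see below), a list of three; "linear": the shift along the tool's x, y, z scaled (see below), a list of three; "gripper": the closure, from -1 (fully open) to 1 (shut), so that 0 is half open. A call has exactly 5 rows; each row is the pose to reach, as a shift and turn from the pose commanded when the call began, along the tool's axes at that moment, turning the shorter way round; what a row does not reach only later rows make up. The controller multiplies each number of a shift by 600 mm and each number of a turn by pi rad. A row lasts 1/10 s, in which the tool goes at most 50 mm and 8.59 degrees, less where a joint would pass 70% of its speed; a pose out of reach is approached as far as the arm can. A call with a number of a shift or a turn outside -1 to 1 is refused whole. A call with a gripper value outside its range is refused whole. The fingers move at their own pace and stop on an object; "force" is the grip in N (left out, the last holds). Time passes only in rows, so rows that repeat a pose let the fingers close, or fill a call up. It gives the time, the measured TCP pose, the force, the opening and the grip force at its end, in the units of the state.
- env.state(): the state, without advancing time (a new reading comes with each control period).
- env.camera(name): name is "side" or "top" or "wrist"; returns the picture (480x640x3 uint8, red, green, blue); there is no depth.
- env.get_calibration(name): a dict with "vfov" (degrees; the focal length in pixels is half the picture's height over the tangent of half this angle, whatever the lens; pixels are square), "cx", "cy" (the principal point, pixels), "k1" (the pictures are not rectified: a ray, as slopes to the right and down, at radius r is drawn at 1 + k1 r^2 times it, then the intrinsics apply), "eye" and "rotation" of the camera in the world. Camera axes: x right, y up, looking along -z (the intrinsics and any distortion apply to the point x, -y, -z); pixel columns grow to the right and rows downward; lengths in m; the calibration is good to about 2 mm. A picture is of the moment at which its call begins: read the wrist's pose just before it. get_calibration takes no time and is no camera call; for the wrist camera it gives the pose at the moment of the call.
- env.hand_in(): hands the job in; it is judged then, once.
The state is a dict: "time_s": time; "q": joint angles; "dq": joint speeds; "joint_torque": joint torques, N m; "position": TCP position; "tcp_rot": TCP orientation; "force": force on the tool from outside, world axes, zero at the start; "wrist_torque": the same for the moment, N m; "gripper_width": finger opening in m; "gripper_force": force on a finger pad.
Only numpy, scipy, OpenCV 4.12 (cv2) and the standard library are available. Lean on these libraries where they do the work, as an engineer would, in place of code of your own. Each camera call takes 0.05 s, during which the arm holds its last target. There are 200 camera calls.

TASK

Close the three gift tins for the next customer: put each lid on the tin of the same shape, pushed down fully and level, and leave the tins standing where they are on their coasters. The square lid has been left perched on a wrong tin. Do not bump the marble run or disturb the ladybird, the flying saucer and the toy robot.

Things in the scene. Friction and masses are not known exactly. Their poses are not given: they have to be found in the camera images.
- tin_round: Round gift tin, 68 mm diameter. Plain tin, 60 mm high, upright and loose (about 300 g) on a cork coaster 4 mm thick and 104 mm across; flat paper-coloured inner seal flush with its rim, edges rounded by 3 mm. Origin: centre of its underside; z up.
- tin_square: Square gift tin, 56 by 56 mm in plan, sides along its x and y axes. Plain tin, 60 mm high, upright and loose (about 300 g) on a cork coaster 4 mm thick and 104 mm across; flat paper-coloured inner seal flush with its rim, edges rounded by 3 mm. Origin: centre of its underside; z up.
- tin_oblong: Oblong gift tin, 86 mm along its x axis by 44 mm along y. Plain tin, 60 mm high, upright and loose (about 300 g) on a cork coaster 4 mm thick and 104 mm across; flat paper-coloured inner seal flush with its rim, edges rounded by 3 mm. Origin: centre of its underside; z up.
- lid_round: Round lid of plain tin (mm): inside diameter 73 mm, outside 77 mm; fits at any yaw. Starts skirt down on the counter. 80 g; skirt 12 deep, 2 thick; top plate 3. On it, centred, an upright brass key-shaped grip: 30 long along x, 10 thick along y, 24 high. Origin: centre of the skirt's lower edge, z up; 48 above the tin's origin when fully on.
- lid_square: Square lid of plain tin (mm): inside 61 by 61 mm, outside 65 by 65 mm, sides along x and y; fits at any quarter turn. Starts perched, skirt down, on the round or oblong tin. 80 g; skirt 12 deep, 2 thick; top plate 3. On it, centred, an upright brass key-shaped grip: 30 long along x, 10 thick along y, 24 high. Origin: centre of the skirt's lower edge, z up; 48 above the tin's origin when fully on.
- lid_oblong: Oblong lid of plain tin (mm): inside 91 by 49 mm, outside 95 by 53 mm, long side along x; fits either way round. Starts skirt down on the counter. 80 g; skirt 12 deep, 2 thick; top plate 3. On it, centred, an upright brass key-shaped grip: 30 long along x, 10 thick along y, 24 high. Origin: centre of the skirt's lower edge, z up; 48 above the tin's origin when fully on.
- marble_run: Fixed marble run, an obstacle: wooden bowl 120 mm across, 42 mm high, with three glass marbles; above it a brass funnel chute, mouth 94 mm across and 210 mm above the counter, carried by a post 95 mm along +x from the bowl's centre on a wooden foot reaching 113 mm along +x and 55 mm either side. Origin: centre of the bowl's underside.
- ladybird: Spherical red lacquered tin ladybird, a bystander: body 60 mm across, 70 mm long with its head, 70 mm high with its key, on a flat base, loose. Origin: centre of its underside; z up.
- saucer: Chrome tin flying saucer, a bystander: 92 mm across, 44 mm high, loose. Origin: centre of its underside; z up.
- toy_robot: Upright tin wind-up robot, a tall bystander: 40 mm deep, 76 mm wide over its arms along y, 124 mm high, loose. Origin: centre of its underside; z up.
There are look-alikes about, which are no part of the job. What is shaped like the lid_square but orange or turquoise is not meant. What is shaped like the lid_oblong but blue is not meant.

How it is judged:
At the end, for the whole second after the job is handed in: Each of the three lids sits on the tin of its own shape: within 6 mm of centred, its skirt down over the tin (lower edge 43 to 52 mm above the tin's underside), level within 0.08 rad, at rest; every tin stands upright within 25 mm of where it started (horizontal distance between lid_round and tin_round below 0.006 m and z of lid_round in the frame of tin_round between 0.043 and 0.052 m and angle between each of lid_round, lid_square, lid_oblong's own z axis and vertical below 0.08 rad and angle between each of tin_round, tin_square, tin_oblong's own z axis and vertical below 0.05 rad and distance of each of tin_round, tin_square, tin_oblong from where it was at the start of the episode below 0.025 m and linear speed of each of lid_round, tin_round, lid_square, tin_square, lid_oblong, tin_oblong below 0.02 m/s and horizontal distance between lid_square and tin_square below 0.006 m and z of lid_square in the frame of tin_square between 0.043 and 0.052 m and horizontal distance between lid_oblong and tin_oblong below 0.006 m and z of lid_oblong in the frame of tin_oblong between 0.043 and 0.052 m); the robot touches nothing.
It fails at once if the toy robot is pushed away or tipped (distance of toy_robot from where it was at the start of the episode above 0.02 m or angle between toy_robot's own z axis and vertical above 0.4 rad).
It fails at once if the ladybird is pushed away or tipped (distance of ladybird from where it was at the start of the episode above 0.02 m or angle between ladybird's own z axis and vertical above 0.4 rad).
It fails at once if the flying saucer is pushed away or tipped (distance of saucer from where it was at the start of the episode above 0.02 m or angle between saucer's own z axis and vertical above 0.4 rad).
It fails at once if a tin is knocked over (angle between any of tin_round, tin_square, tin_oblong's own z axis and vertical above 0.5 rad).
It fails at once if the marble run is bumped hard (contact force between any of the arm, the fingers and marble_run above 8 N).
It also fails if it takes over 72 s, if anything falls off the work surface, if the arm or the gripper's body presses on something with over 40 N, if the wrist force passes 120 N, or if a joint passes its speed limit or range.

## Working session

There is one attempt and no reset: what is moved stays moved. The work goes in short steps, Python scripts to look and compute and a tool call to move; the robot and the scene stay as the last step left them, time stands still between calls to the robot, and variables do not carry over. Pictures are saved under pics/ and viewed, at most 10 in all, crops included, and the job is handed in when it is done.

Besides the shell and the picture viewer there is one more tool, called after ">>>" as name(argument=value, ...) on one line, values as JSON. arm_command: Moves the arm, as the interface text tells. Its arguments: {"type":"object","properties":{"commands":{"type":"array","items":{"type":"object","properties":{"rotation":{"type":"array","items":{"type":"number","minimum":-1,"maximum":1}},"linear":{"type":"array","items":{"type":"number","minimum":-1,"maximum":1}},"gripper":{"type":"number"}}}},"force":{"type":"number"}},"required":["commands"]}

```bash
ls; mkdir -p pics
cat > h.py <<'E'
import numpy as np,cv2
from plant import env
def ray(c,px):
    f=240/np.tan(np.radians(c['vfov'])/2)
    d=np.array([(px[0]-c['cx'])/f,(px[1]-c['cy'])/f]); u=d.copy()
    for _ in range(30): u=d/(1+c['k1']*(u@u))
    R=np.array(c['rotation']); 
    if R.size==4:
        from scipy.spatial.transform import Rotation; R=Rotation.from_quat(R).as_matrix()
    return np.array(c['eye']),R@np.array([u[0],-u[1],-1])
def onz(c,px,z):
    e,d=ray(c,px); return e+d*(z-e[2])/d[2]
def shot(n,f):
    c=env.get_calibration(n); im=env.camera(n)[:,:,::-1].copy(); cv2.imwrite('pics/'+f,im); return c,im
E
python3 - <<'E'
from h import *
for n in('top','side'):
    c,im=shot(n,n+'0.png'); print(n,c)
s=env.state();print(s['position'],s['tcp_rot'],env.grip_point_offset,s['time_s'])
E
```

```text
pics
top {'vfov': 46.839188722399044, 'cx': 319.28313250817416, 'cy': 244.7660716566975, 'k1': 0.04617251768656006, 'eye': array([ 0.29021424, -0.04580759,  1.40824575]), 'rotation': array([ 0.04232245, -0.05075918, -0.70191888,  0.70918418])}
side {'vfov': 55.646080585326345, 'cx': 327.245262922967, 'cy': 248.00032834229006, 'k1': 0.01527443318886714, 'eye': array([-0.27241659, -0.71689333,  0.71260364]), 'rotation': array([ 0.44023957, -0.19992765, -0.35005544,  0.80229623])}
[0.11746723 0.51143811 0.23086112] [ 1.12695603e-01  9.93629436e-01 -4.76923932e-04 -1.34265341e-04] 0.0187 0.1
```

View pics/top0.png

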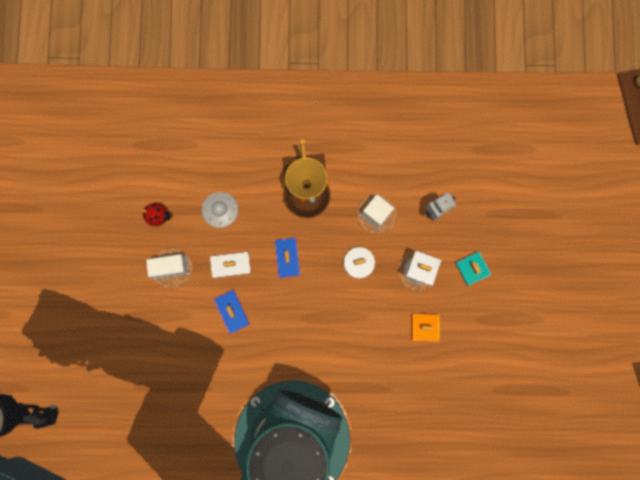

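View pics/side0.png

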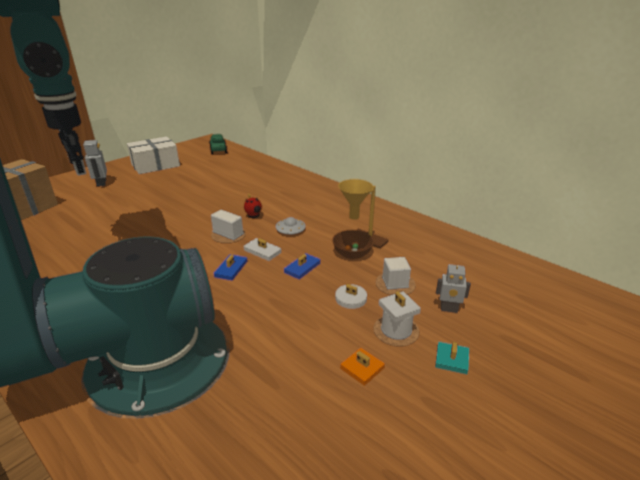

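The top view shows the oblong tin (168,265), oblong lid (230,264), round lid (359,262), square tin (377,210), and the square lid on the round tin (421,268). The ladybird, saucer, funnel and toy robot stand along the back.

```bash
cat >> h.py <<'E'
def yaw_rect(c,cnt,z):
    P=np.array([onz(c,p,z)[:2] for p in cnt.reshape(-1,2).astype(float)],np.float32)*1000
    r=cv2.minAreaRect(P); b=cv2.boxPoints(r); e=[b[1]-b[0],b[2]-b[1]]; e=max(e,key=np.linalg.norm)
    return np.array(r[0]),np.array(r[1]),np.degrees(np.arctan2(e[1],e[0]))
def mask(im,kind):
    h=cv2.cvtColor(im,cv2.COLOR_BGR2HSV)
    if kind=='w': return cv2.inRange(h,(0,0,150),(180,70,255))
    return cv2.inRange(h,(8,90,70),(30,255,255))
def blob(im,kind,seed,amin=30):
    m=mask(im,kind)
    cs=[k for k in cv2.findContours(m,cv2.RETR_EXTERNAL,cv2.CHAIN_APPROX_NONE)[0] if cv2.contourArea(k)>amin]
    return min(cs,key=lambda k:abs(cv2.pointPolygonTest(k,seed,True)) if cv2.pointPolygonTest(k,seed,True)<0 else -1)
E
python3 - <<'E'
from h import *
im=cv2.imread('pics/top0.png');c=env.get_calibration('top')
for n,s,z in(('tin_ob',(168,265),.064),('lid_ob',(240,260),.015),('lid_r',(359,253),.015),('tin_sq',(377,208),.064),('lid_sq',(413,262),.072)):
    k=blob(im,'w',s); print(n,*[np.round(v,1) for v in yaw_rect(c,k,z)])
for n,p,z in(('key_ob',(230,264),.03),('key_r',(359,262),.03),('key_sq',(425,267),.09),('robot',(440,206),.1),('funnel',(306,178),.21),('saucer',(220,210),.02)): print(n,np.round(onz(c,p,z)*1000))
E
```

```text
tin_ob [411.8 311.5] [50.5 85.9] -80.5
lid_ob [422.7 163. ] [54. 96.] -82.3
lid_r [ 432.2 -162.4] [76.2 76. ] 0.6
tin_sq [ 556.1 -203.5] [57.6 62.3] -40.1
lid_sq [ 411.  -311.9] [67.3 73.9] -20.5
key_ob [422. 160.  30.]
key_r [ 431. -161.   30.]
key_sq [ 414. -314.   90.]
robot [ 561. -350.  100.]
funnel [598. -29. 210.]
saucer [560. 191.  20.]
```

```bash
cat >> h.py <<'E'
from scipy.spatial.transform import Rotation as Ro
def Rt(ty):  # tool down, tool y at heading ty deg
    a=np.radians(ty); y=np.array([np.cos(a),np.sin(a),0]); z=np.array([0,0,-1.]); return np.c_[np.cross(y,z),y,z]
def go(x,y,z,ty):  # mm, deg; ty mod 180 nearest
    s=env.state(); R=Ro.from_quat(s['tcp_rot']).as_matrix(); cur=np.degrees(np.arctan2(R[1,1],R[0,1]))
    ty=cur+(ty-cur+90)%180-90; T=Rt(ty)
    d=R.T@(np.array([x,y,z])/1000-s['position'])
    print('lin',np.round(d/.6,4),'mm',round(np.linalg.norm(d)*1000),'rot',np.round((Ro.from_matrix(R.T@T)).as_rotvec()/np.pi,4),'cur',round(cur,1),'->',round(ty,1),'pos',np.round(s['position']*1000,1),'t',round(s['time_s'],2))
E
python3 - <<'E'
from h import *
c=env.get_calibration('wrist');print(c)
s=env.state();R=Ro.from_quat(s['tcp_rot']).as_matrix()
print('cam in tool',R.T@(c['eye']-s['position']),'\n',R.T@Ro.from_quat(c['rotation']).as_matrix(),s['q'])
go(400,240,330,8)
E
```

```text
{'vfov': 69.13065641243837, 'cx': 314.47746101083675, 'cy': 242.9937905317523, 'k1': -0.05204442134477212, 'eye': array([0.0392726 , 0.52999066, 0.37323975]), 'rotation': array([-0.12580423, -0.09986265,  0.61454006,  0.77236084])}
cam in tool [ 0.08038607  0.00042996 -0.14236632] 
 [[-8.00957432e-04  9.48350811e-01  3.17222474e-01]
 [ 9.99999490e-01  9.54580702e-04 -3.28855514e-04]
 [-6.14684845e-04  3.17222049e-01 -9.48351092e-01]] [ 1.18966503e+00  2.63510362e-01 -4.88565568e-02  1.25942031e+00
  6.16868123e-06  1.41553609e+00]
lin [-0.5602 -0.3356 -0.165 ] mm 404 rot [-3.000e-04  1.000e-04  3.837e-01] cur 77.1 -> 8.0 pos [117.5 511.4 230.9] t 0.1
```

>>> arm_command(commands=[{"linear":[-0.56,-0.35,-0.065],"rotation":[0,0,0.38],"gripper":-1},{"linear":[-0.56,-0.35,-0.065],"rotation":[0,0,0.38],"gripper":-1},{"linear":[-0.56,-0.35,-0.065],"rotation":[0,0,0.38],"gripper":-1},{"linear":[-0.56,-0.35,-0.065],"rotation":[0,0,0.38],"gripper":-1},{"linear":[-0.56,-0.35,-0.065],"rotation":[0,0,0.38],"gripper":-1}])

```text
time_s: 0.6
position: [0.2945, 0.3343, 0.2559]
tcp_rot: [0.471, 0.882, -0.0, -0.0]
force: [0.1, 0.0, -0.2]
gripper_width: 0.0854
gripper_force: 0.0
```

Run:
```python
from h import *
go(412,232,270,8)
```

```text
lin [-0.2505  0.0681 -0.0235] mm 156 rot [-0.      0.      0.1431] cur 33.8 -> 8.0 pos [294.5 334.3 255.9] t 0.6
```

>>> arm_command(commands=[{"linear":[-0.25,0.068,-0.0235],"rotation":[0,0,0.143],"gripper":-1},{"linear":[-0.25,0.068,-0.0235],"rotation":[0,0,0.143],"gripper":-1},{"linear":[-0.25,0.068,-0.0235],"rotation":[0,0,0.143],"gripper":-1},{"linear":[-0.25,0.068,-0.0235],"rotation":[0,0,0.143],"gripper":-1},{"linear":[-0.25,0.068,-0.0235],"rotation":[0,0,0.143],"gripper":-1}])

```text
time_s: 1.1
position: [0.4122, 0.2337, 0.2695]
tcp_rot: [0.654, 0.756, -0.0, -0.0]
force: [-0.4, -0.4, -0.1]
gripper_width: 0.0854
gripper_force: 0.0
```

Run:
```python
from h import *
c,im=shot('wrist','w1.png'); np.save('w1.npy',c,allow_pickle=True)
go(422,162,80,8)
```

```text
lin [-0.1222  0.0005  0.3159] mm 203 rot [-0.0003 -0.      0.0021] cur 8.4 -> 8.0 pos [411.2 234.5 269.5] t 1.15
```

View pics/w1.png

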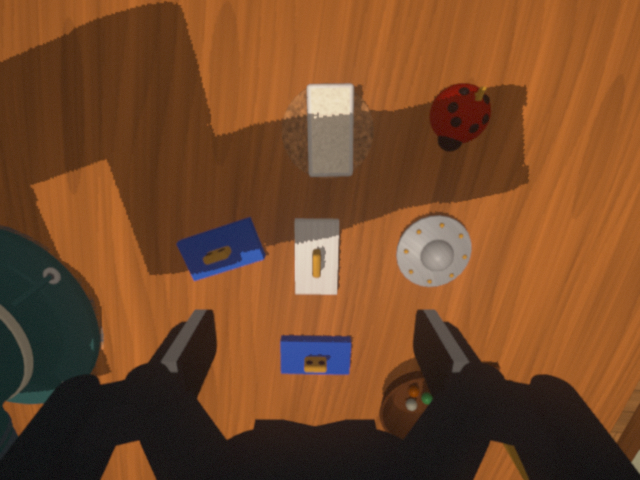

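The wrist view shows the oblong tin (330,130), partly shaded, and the oblong lid (316,257) with its key (316,264). The saucer (434,250) and the blue decoys stand clear of both.

```bash
cat >> h.py <<'E'
def wmask(im,seed,V=60,S=60):
    h=cv2.cvtColor(im,cv2.COLOR_BGR2HSV); m=cv2.inRange(h,(0,0,V),(180,S,255))
    m=cv2.morphologyEx(m,cv2.MORPH_OPEN,np.ones((3,3),np.uint8))
    cs=[k for k in cv2.findContours(m,cv2.RETR_EXTERNAL,cv2.CHAIN_APPROX_NONE)[0] if cv2.contourArea(k)>200]
    return max(cs,key=lambda k:cv2.pointPolygonTest(k,seed,True))
E
python3 - <<'E'
from h import *
im=cv2.imread('pics/w1.png');c=np.load('w1.npy',allow_pickle=True).item()
for n,s,z in(('tin',(330,130),.064),('lid',(316,230),.015)):
    k=wmask(im,s); print(n,cv2.boundingRect(k),*[np.round(v,1) for v in yaw_rect(c,k,z)])
h=cv2.cvtColor(im,cv2.COLOR_BGR2HSV); print(h[130:152:7,300:345:8].tolist(), h[264,312:322].tolist())
k=blob(im,'b',(316,264));print('key',cv2.boundingRect(k),*[np.round(v,1) for v in yaw_rect(c,k,.039)])
E
```

```text
tin (307, 84, 47, 92) [416.9 313.4] [43.2 83.9] -81.0
lid (295, 219, 44, 75) [425.3 165.4] [52.  96.8] -82.6
[[[13, 149, 108], [13, 51, 116], [15, 63, 142], [17, 61, 137], [16, 61, 139], [17, 59, 135]], [[13, 141, 98], [16, 52, 113], [17, 63, 141], [16, 58, 137], [16, 59, 139], [17, 60, 137]], [[13, 146, 110], [13, 55, 115], [15, 61, 139], [16, 57, 138], [17, 58, 136], [16, 58, 132]], [[13, 143, 93], [13, 62, 111], [16, 62, 135], [17, 60, 141], [17, 60, 136], [16, 59, 138]]] [[16, 100, 183], [17, 170, 192], [18, 188, 207], [18, 188, 210], [18, 187, 200], [18, 187, 190], [18, 184, 182], [18, 174, 161], [16, 135, 140], [14, 65, 130]]
key (0, 0, 640, 462) [495.1 146.3] [868.5 613.2] 8.3
```

Run:
```python
from h import *
go(425,165,60,7.4)
```

```text
lin [-0.118   0.0062  0.3492] mm 221 rot [-0.0003 -0.      0.0054] cur 8.4 -> 7.4 pos [411.2 234.5 269.5] t 1.15
```

>>> arm_command(commands=[{"linear":[-0.118,0.0062,0.349],"rotation":[0,0,0.0054],"gripper":0},{"linear":[-0.118,0.0062,0.349],"rotation":[0,0,0.0054],"gripper":0},{"linear":[-0.118,0.0062,0.349],"rotation":[0,0,0.0054],"gripper":0},{"linear":[-0.118,0.0062,0.349],"rotation":[0,0,0.0054],"gripper":0},{"linear":[-0.118,0.0062,0.349],"rotation":[0,0,0.0054],"gripper":0}], force=40)

```text
time_s: 1.65
position: [0.4223, 0.165, 0.0573]
tcp_rot: [0.659, 0.752, -0.002, -0.001]
force: [-0.1, 0.6, 0.4]
gripper_width: 0.0428
gripper_force: 0.0
```

Run:
```python
from h import *
go(425,165,18,7.4)
s=env.state();print(s['position'],s['gripper_width'])
```

```text
lin [-0.0006  0.0047  0.0654] mm 39 rot [-0.0014  0.0001  0.0008] cur 7.5 -> 7.4 pos [422.3 165.   57.3] t 1.65
[0.42233495 0.16504369 0.0572761 ] 0.04276266308505175
```

>>> arm_command(commands=[{"linear":[0,0.002,0.067],"rotation":[0,0,0],"gripper":0},{"linear":[0,0.002,0.067],"rotation":[0,0,0],"gripper":0},{"linear":[0,0.002,0.067],"rotation":[0,0,0],"gripper":1},{"linear":[0,0.002,0.067],"rotation":[0,0,0],"gripper":1},{"linear":[0,0.002,0.067],"rotation":[0,0,0],"gripper":1}])

```text
time_s: 2.15
position: [0.4273, 0.166, 0.022]
tcp_rot: [0.66, 0.752, 0.001, 0.001]
force: [-1.6, 2.3, 8.0]
gripper_width: 0.009
gripper_force: 41.0
```

Run:
```python
from h import *
s=env.state();print(s['position'],s['gripper_width'],s['gripper_force'],s['force'])
go(425,165,130,7.4)
```

```text
[0.42726444 0.16601494 0.02200821] 0.008959492096656306 41.04534924030304 [-1.55502604  2.34716373  7.98142024]
lin [-0.0011 -0.0035 -0.18  ] mm 108 rot [ 0.0008 -0.0002  0.0003] cur 7.4 -> 7.4 pos [427.3 166.   22. ] t 2.15
```

Run:
```python
from h import *
go(417,313,130,9.0)
```

```text
lin [ 0.2452  0.0152 -0.1798] mm 183 rot [ 0.0008 -0.0002 -0.0086] cur 7.4 -> 9.0 pos [427.3 166.   22. ] t 2.15
```

>>> arm_command(commands=[{"linear":[0,0,-0.08],"rotation":[0,0,0],"gripper":1},{"linear":[0,0,-0.16],"rotation":[0,0,0],"gripper":1},{"linear":[0,0,-0.18],"rotation":[0,0,0],"gripper":1},{"linear":[0.08,0,-0.18],"rotation":[0,0,0],"gripper":1},{"linear":[0.16,0.003,-0.18],"rotation":[0,0,0],"gripper":1}])

```text
time_s: 2.65
position: [0.4166, 0.2616, 0.1307]
tcp_rot: [0.661, 0.75, 0.002, 0.001]
force: [0.7, -1.0, -1.6]
gripper_width: 0.0091
gripper_force: 40.1
```

Run:
```python
from h import *
go(417,313,130,9.0)
print(env.state()['gripper_width'])
```

```text
lin [0.0849 0.0114 0.0013] mm 51 rot [ 0.0012 -0.0003 -0.0098] cur 7.2 -> 9.0 pos [416.6 261.6 130.7] t 2.65
0.009097852928192218
```

>>> arm_command(commands=[{"linear":[0.085,0.0114,0],"rotation":[0,0,-0.009],"gripper":1},{"linear":[0.085,0.0114,0],"rotation":[0,0,-0.009],"gripper":1},{"linear":[0.085,0.0114,0],"rotation":[0,0,-0.009],"gripper":1},{"linear":[0.085,0.0114,0],"rotation":[0,0,-0.009],"gripper":1},{"linear":[0.085,0.0114,0],"rotation":[0,0,-0.009],"gripper":1}])

```text
time_s: 3.15
position: [0.4165, 0.3111, 0.1288]
tcp_rot: [0.65, 0.76, 0.0, 0.0]
force: [0.8, -0.1, -0.4]
gripper_width: 0.0088
gripper_force: 40.1
```

Run:
```python
from h import *
s=env.state()
c,im=shot('wrist','w2.png'); np.save('w2.npy',c,allow_pickle=True)
go(417,313,130,9.0)
```

```text
lin [ 0.0029  0.0012 -0.0022] mm 2 rot [ 0.0001 -0.     -0.0005] cur 8.9 -> 9.0 pos [416.5 311.2 128.7] t 3.2
```

View pics/w2.png

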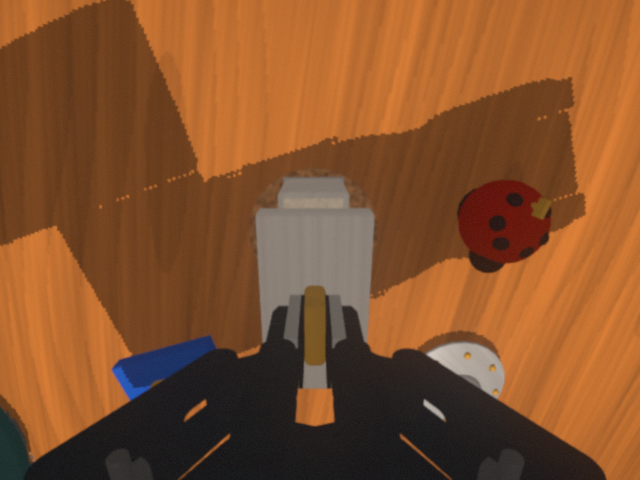

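The lid is held level over the tin. Its far edge is at row 209 (cols 257–374), and the tin's far rim lies just beyond it at about row 197 (cols 281–350).

Run:
```python
from h import *
im=cv2.imread('pics/w2.png');c=np.load('w2.npy',allow_pickle=True).item()
print(im[172:216,300].sum(1).tolist()); print(im[204,262:370].sum(1).tolist()); print(im[250,250:265].sum(1).tolist(),im[250,366:382].sum(1).tolist())
u=np.array([np.cos(np.radians(99)),np.sin(np.radians(99))]);v=np.array([u[1],-u[0]])
s=np.array([416.5,311.2])
for n,p,z in (('lidL',(257,209),.122),('lidR',(374,209),.122),('rimL',(281,204),.062),('rimR',(349,204),.062),('far',(314,197),.063),('far176',(314,176),.063)):
    q=onz(c,p,z)[:2]*1000; print(n,q.round(1),'along',round((q-s)@u,1),'across',round((q-s)@v,1))
```

```text
[270, 265, 247, 250, 261, 294, 332, 348, 365, 353, 357, 362, 358, 354, 355, 350, 356, 358, 365, 366, 378, 384, 383, 390, 395, 393, 401, 403, 415, 423, 428, 425, 421, 421, 413, 399, 386, 364, 363, 363, 371, 364, 369, 373]
[216, 217, 207, 211, 214, 217, 220, 225, 224, 212, 223, 215, 223, 238, 269, 306, 350, 372, 369, 379, 382, 392, 411, 409, 410, 410, 410, 417, 422, 425, 429, 425, 422, 423, 421, 421, 422, 424, 421, 417, 414, 417, 422, 423, 435, 435, 435, 431, 430, 429, 430, 424, 424, 420, 424, 420, 421, 428, 422, 418, 419, 423, 416, 407, 409, 410, 420, 421, 424, 425, 426, 429, 441, 430, 432, 421, 426, 427, 426, 426, 415, 401, 391, 388, 379, 377, 359, 306, 275, 252, 253, 263, 263, 271, 264, 259, 251, 247, 244, 238, 219, 216, 230, 238, 250, 266, 263, 255]
[231, 231, 227, 222, 207, 202, 233, 313, 364, 381, 386, 376, 375, 374, 376] [387, 386, 385, 393, 386, 364, 317, 251, 224, 215, 214, 212, 211, 208, 219, 218]
lidL [385.5 354.3] along 47.4 across -23.8
lidR [436.2 362.2] along 47.3 across 27.4
rimL [391.9 344.6] along 36.8 across -19.1
rimR [432.9 351. ] along 36.7 across 22.4
far [411.1 352.1] along 41.3 across 1.1
far176 [409.2 364.6] along 53.9 across 1.1
```

>>> arm_command(commands=[{"linear":[0.003,-0.002,0.0],"rotation":[0,0,0],"gripper":1},{"linear":[0.003,-0.002,0.03],"rotation":[0,0,0],"gripper":1},{"linear":[0.003,-0.002,0.055],"rotation":[0,0,0],"gripper":1},{"linear":[0.003,-0.002,0.075],"rotation":[0,0,0],"gripper":1},{"linear":[0.003,-0.002,0.082],"rotation":[0,0,0],"gripper":1}])

```text
time_s: 3.7
position: [0.4145, 0.3132, 0.0783]
tcp_rot: [0.65, 0.76, -0.001, -0.0]
force: [-0.4, 0.7, -1.3]
gripper_width: 0.009
gripper_force: 40.1
```

>>> arm_command(commands=[{"linear":[0,0,0.003],"rotation":[0,0,0],"gripper":1},{"linear":[0,0,0.006],"rotation":[0,0,0],"gripper":1},{"linear":[0,0,0.009],"rotation":[0,0,0],"gripper":1},{"linear":[0,0,0.01],"rotation":[0,0,0],"gripper":1},{"linear":[0,0,0.01],"rotation":[0,0,0],"gripper":1}])

```text
time_s: 4.2
position: [0.4152, 0.3138, 0.074]
tcp_rot: [0.649, 0.76, 0.001, 0.0]
force: [-2.2, -2.5, 10.3]
gripper_width: 0.009
gripper_force: 41.7
```

Fully seated: z = 74 mm, as computed, with a 10 N reaction. I'll release it and travel to the other side.

>>> arm_command(commands=[{"linear":[0,0,0],"rotation":[0,0,0],"gripper":0},{"linear":[0,0,0],"rotation":[0,0,0],"gripper":0},{"linear":[0,0,-0.07],"rotation":[0,0,0],"gripper":0},{"linear":[0,0,-0.15],"rotation":[0,0,0],"gripper":0},{"linear":[0,0,-0.22],"rotation":[0,0,0],"gripper":0}])

```text
time_s: 4.7
position: [0.4147, 0.3136, 0.2072]
tcp_rot: [0.649, 0.76, 0.0, 0.0]
force: [0.5, 1.0, -0.4]
gripper_width: 0.0425
gripper_force: 0.0
```

Run:
```python
from h import *
print(env.state()['gripper_width'],env.state()['q'])
go(435,-190,270,-20)
```

```text
0.04248682017151951 [ 4.90634419e-01  2.62689674e-01 -1.14722808e-01  1.19290302e+00
 -3.80855878e-05  1.90439016e+00]
lin [-0.8343 -0.0979 -0.1047] mm 508 rot [ 1.000e-04 -1.000e-04  1.611e-01] cur 9.0 -> -20.0 pos [414.7 313.6 207.2] t 4.7
```

>>> arm_command(commands=[{"linear":[-0.83,-0.098,-0.105],"rotation":[0,0,0.16],"gripper":0},{"linear":[-0.83,-0.098,-0.105],"rotation":[0,0,0.16],"gripper":0},{"linear":[-0.83,-0.098,-0.105],"rotation":[0,0,0.16],"gripper":0},{"linear":[-0.83,-0.098,-0.105],"rotation":[0,0,0.16],"gripper":0},{"linear":[-0.83,-0.098,-0.105],"rotation":[0,0,0.16],"gripper":0}])

```text
time_s: 5.2
position: [0.4243, 0.0641, 0.2367]
tcp_rot: [0.819, 0.574, 0.0, 0.0]
force: [1.8, 1.2, -1.0]
gripper_width: 0.0426
gripper_force: 0.0
```

Run:
```python
from h import *
go(435,-190,270,-20)
```

```text
lin [-0.3921  0.1608 -0.0555] mm 256 rot [ 0.0002 -0.      0.0006] cur -19.9 -> -20.0 pos [424.3  64.1 236.7] t 5.2
```

>>> arm_command(commands=[{"linear":[-0.39,0.16,-0.055],"rotation":[0,0,0],"gripper":0},{"linear":[-0.39,0.16,-0.055],"rotation":[0,0,0],"gripper":0},{"linear":[-0.39,0.16,-0.055],"rotation":[0,0,0],"gripper":0},{"linear":[-0.39,0.16,-0.055],"rotation":[0,0,0],"gripper":0},{"linear":[-0.39,0.16,-0.055],"rotation":[0,0,0],"gripper":0}])

```text
time_s: 5.7
position: [0.4351, -0.184, 0.2691]
tcp_rot: [0.818, 0.575, 0.0, 0.0]
force: [1.0, 0.8, 0.6]
gripper_width: 0.0425
gripper_force: 0.0
```

>>> arm_command(commands=[{"linear":[0,0,0],"rotation":[0,0,0],"gripper":0},{"linear":[0,0,0],"rotation":[0,0,0],"gripper":0},{"linear":[0,0,0],"rotation":[0,0,0],"gripper":0},{"linear":[0,0,0],"rotation":[0,0,0],"gripper":0},{"linear":[0,0,0],"rotation":[0,0,0],"gripper":0}])

```text
time_s: 6.2
position: [0.4356, -0.1808, 0.2687]
tcp_rot: [0.818, 0.576, 0.0, 0.0]
force: [0.6, -0.2, 0.4]
gripper_width: 0.0429
gripper_force: 0.0
```

Run:
```python
from h import *
c,im=shot('wrist','w3.png'); np.save('w3.npy',c,allow_pickle=True)
go(412,-312,170,-20)
```

```text
lin [-0.2189  0.0366  0.1645] mm 166 rot [ 0.     -0.      0.0016] cur -19.7 -> -20.0 pos [ 435.6 -180.9  268.7] t 6.25
```

View pics/w3.png

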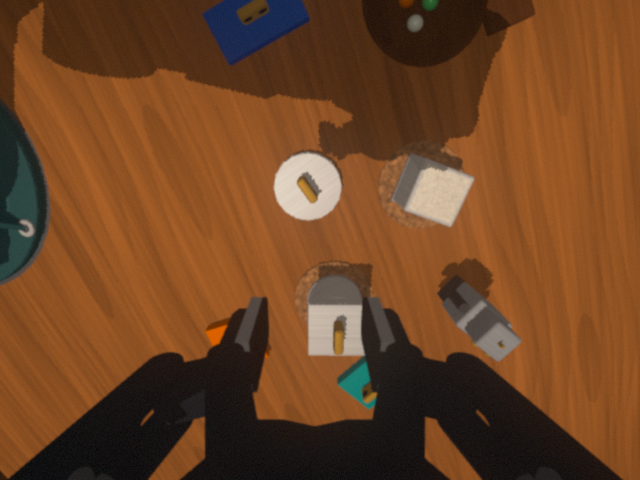

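The wrist view shows the round lid (308,186), the square tin's seal (440,190), and the square lid (336,330) perched on the round tin. The toy robot is at (480,320).

Run:
```python
from h import *
im=cv2.imread('pics/w3.png');c=np.load('w3.npy',allow_pickle=True).item()
for n,s,z,V in(('tin_sq',(440,190),.064,150),('lid_r',(290,180),.015,130),('lid_sq',(320,330),.079,140)):
    k=wmask(im,s,V,80); print(n,cv2.boundingRect(k),*[np.round(v,1) for v in yaw_rect(c,k,z)])
h=cv2.cvtColor(im,cv2.COLOR_BGR2HSV); 
for b,z in (((292,170,330,206),.039),((325,315,350,360),.103)):
    m=np.zeros(h.shape[:2],np.uint8); x0,y0,x1,y1=b; m[y0:y1,x0:x1]=cv2.inRange(h[y0:y1,x0:x1],(10,110,90),(28,255,255))
    k=max(cv2.findContours(m,0,1)[0],key=cv2.contourArea);print('key',cv2.boundingRect(k),*[np.round(v,1) for v in yaw_rect(c,k,z)])
for p in ((308,304),(362,304),(308,356),(362,356)): print(onz(c,p,.079)*1000)
```

```text
tin_sq (405, 167, 69, 59) [ 560.9 -205.9] [54.8 54.2] 51.3
lid_r (274, 153, 68, 67) [ 434.9 -162.2] [75.4 76.5] -19.8
lid_sq (308, 305, 56, 51) [ 414.9 -312.1] [63.8 62.3] 70.1
key (297, 177, 20, 26) [ 435.4 -161.2] [10.4 29.4] -74.8
key (334, 321, 10, 34) [ 418.1 -305.9] [39.8  9.3] 71.3
[ 397.14035644 -270.5251475    79.        ]
[ 451.49830077 -290.12299171   79.        ]
[ 374.32209593 -332.81724855   79.        ]
[ 431.95761415 -353.67603466   79.        ]
```

Run:
```python
from h import *
go(415,-312,125,-20)
```

```text
lin [-0.2173  0.0413  0.2395] mm 196 rot [ 0.     -0.      0.0016] cur -19.7 -> -20.0 pos [ 435.6 -180.9  268.7] t 6.25
```

>>> arm_command(commands=[{"linear":[-0.08,0.015,0.06],"rotation":[0,0,0],"gripper":0},{"linear":[-0.15,0.03,0.11],"rotation":[0,0,0],"gripper":0},{"linear":[-0.217,0.041,0.16],"rotation":[0,0,0.0016],"gripper":0},{"linear":[-0.217,0.041,0.22],"rotation":[0,0,0.0016],"gripper":0},{"linear":[-0.217,0.041,0.24],"rotation":[0,0,0.0016],"gripper":0}])

```text
time_s: 6.75
position: [0.413, -0.3127, 0.1208]
tcp_rot: [0.82, 0.572, -0.0, -0.002]
force: [-0.4, 1.0, 1.2]
gripper_width: 0.0429
gripper_force: 0.0
```

Run:
```python
from h import *
go(415,-312,83,-20)
```

```text
lin [0.0021 0.003  0.063 ] mm 38 rot [-0.0013 -0.0006 -0.001 ] cur -20.2 -> -20.0 pos [ 413.  -312.7  120.8] t 6.75
```

>>> arm_command(commands=[{"linear":[0,0.001,0.03],"rotation":[0,0,0],"gripper":0},{"linear":[0,0.001,0.055],"rotation":[0,0,0],"gripper":0},{"linear":[0,0.001,0.066],"rotation":[0,0,0],"gripper":0},{"linear":[0,0.001,0.066],"rotation":[0,0,0],"gripper":0},{"linear":[0,0.001,0.066],"rotation":[0,0,0],"gripper":0}])

```text
time_s: 7.25
position: [0.4154, -0.3129, 0.0856]
tcp_rot: [0.819, 0.573, 0.0, 0.0]
force: [-0.9, 0.3, -0.5]
gripper_width: 0.0426
gripper_force: 0.0
```

>>> arm_command(commands=[{"linear":[0,0,0],"rotation":[0,0,0],"gripper":1},{"linear":[0,0,0],"rotation":[0,0,0],"gripper":1},{"linear":[0,0,0],"rotation":[0,0,0],"gripper":1},{"linear":[0,0,0],"rotation":[0,0,0],"gripper":1},{"linear":[0,0,0],"rotation":[0,0,0],"gripper":1}])

```text
time_s: 7.75
position: [0.4153, -0.313, 0.0856]
tcp_rot: [0.82, 0.573, 0.0, 0.0]
force: [-1.0, 0.6, 5.2]
gripper_width: 0.0089
gripper_force: 41.9
```

>>> arm_command(commands=[{"linear":[0,0,-0.08],"rotation":[0,0,0],"gripper":1},{"linear":[0,0,-0.14],"rotation":[0,0,0],"gripper":1},{"linear":[0.03,0,-0.16],"rotation":[0,0,0],"gripper":1},{"linear":[0.08,0.03,-0.16],"rotation":[0,0,0],"gripper":1},{"linear":[0.12,0.08,-0.16],"rotation":[0,0,0],"gripper":1}])

```text
time_s: 8.25
position: [0.4851, -0.2607, 0.1822]
tcp_rot: [0.82, 0.572, 0.0, 0.001]
force: [-0.3, -0.7, -0.7]
gripper_width: 0.0089
gripper_force: 41.0
```

Run:
```python
from h import *
print(env.state()['gripper_width']);go(561,-206,140,-38.7)
```

```text
0.008894274845726495
lin [0.1293 0.0873 0.0704] mm 103 rot [0.0004 0.     0.103 ] cur -20.2 -> -38.7 pos [ 485.1 -260.7  182.2] t 8.25
```

>>> arm_command(commands=[{"linear":[0.06,0.04,0.03],"rotation":[0,0,0.04],"gripper":1},{"linear":[0.129,0.087,0.06],"rotation":[0,0,0.103],"gripper":1},{"linear":[0.129,0.087,0.07],"rotation":[0,0,0.103],"gripper":1},{"linear":[0.129,0.087,0.07],"rotation":[0,0,0.103],"gripper":1},{"linear":[0.129,0.087,0.07],"rotation":[0,0,0.103],"gripper":1}])

```text
time_s: 8.75
position: [0.5602, -0.2072, 0.1393]
tcp_rot: [0.901, 0.434, -0.0, 0.0]
force: [0.1, -0.3, 0.4]
gripper_width: 0.0089
gripper_force: 41.0
```

>>> arm_command(commands=[{"linear":[0,0,0],"rotation":[0,0,0],"gripper":1},{"linear":[0,0,0],"rotation":[0,0,0],"gripper":1},{"linear":[0,0,0],"rotation":[0,0,0],"gripper":1},{"linear":[0,0,0],"rotation":[0,0,0],"gripper":1},{"linear":[0,0,0],"rotation":[0,0,0],"gripper":1}])

```text
time_s: 9.25
position: [0.5605, -0.2071, 0.1391]
tcp_rot: [0.901, 0.433, 0.0, 0.0]
force: [-0.0, -0.4, -0.3]
gripper_width: 0.0089
gripper_force: 41.0
```

Run:
```python
from h import *
c,im=shot('wrist','w4.png'); np.save('w4.npy',c,allow_pickle=True)
s=env.state();go(561,-206,140,-38.7)
```

```text
lin [ 0.002  -0.0005 -0.0016] mm 2 rot [0.     0.     0.0004] cur -38.6 -> -38.7 pos [ 560.5 -207.1  139.1] t 9.3
```

View pics/w4.png

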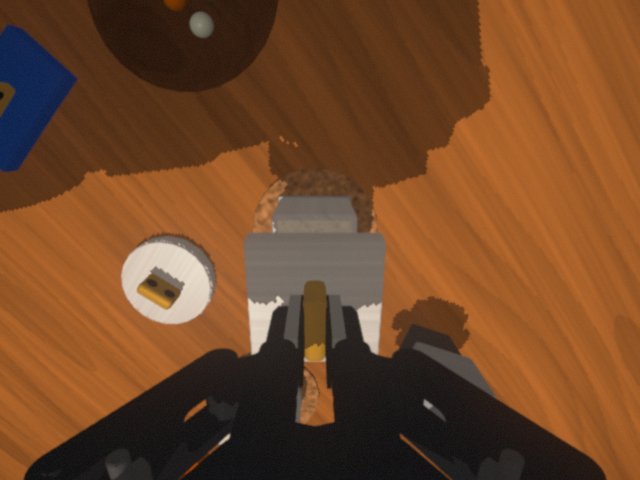

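The square lid is level over the square tin. Its far edge is at row 234 (cols 245–385), and the tin's rim shows just beyond it at rows 218–232 (cols ~272–357).

Run:
```python
from h import *
im=cv2.imread('pics/w4.png');c=np.load('w4.npy',allow_pickle=True).item()
print(im[192:240,315].sum(1).tolist()); 
for r in (222,230): print(r,im[r,262:290].sum(1).tolist(),im[r,345:368].sum(1).tolist())
print(im[238,240:252].sum(1).tolist(),im[238,380:392].sum(1).tolist())
u=np.array([np.cos(np.radians(51.3)),np.sin(np.radians(51.3))]);v=np.array([u[1],-u[0]])
s=np.array([560.5,-207.1])
for n,p,z in (('lidL',(245.5,236),.132),('lidR',(386,236),.132),('rimL',(271,230),.061),('rimR',(358,230),.061),('far215',(314,215),.061),('far220',(314,220),.063),('tin',None,0)):
    q=onz(c,p,z)[:2]*1000 if p else np.array([560.9,-205.9]); print(n,q.round(1),'along',round((q-s)@u,1),'across',round((q-s)@v,1))
```

```text
[187, 176, 190, 213, 244, 274, 296, 305, 307, 308, 308, 305, 303, 306, 303, 304, 304, 307, 305, 305, 306, 311, 320, 328, 337, 335, 328, 331, 348, 359, 361, 364, 363, 357, 358, 360, 355, 358, 345, 340, 327, 313, 297, 303, 304, 306, 305, 312]
222 [285, 294, 307, 321, 326, 343, 358, 363, 371, 375, 428, 437, 366, 329, 332, 345, 362, 368, 365, 362, 354, 351, 350, 356, 361, 366, 365, 361] [357, 357, 353, 354, 353, 346, 339, 327, 327, 325, 320, 291, 247, 201, 191, 190, 187, 208, 206, 211, 208, 209, 196]
230 [333, 332, 325, 325, 324, 332, 331, 333, 335, 356, 424, 530, 554, 486, 376, 340, 346, 361, 364, 356, 359, 365, 365, 356, 363, 356, 359, 358] [349, 349, 356, 349, 351, 351, 343, 334, 333, 330, 316, 292, 229, 192, 188, 191, 194, 204, 197, 221, 221, 217, 228]
[294, 295, 283, 286, 300, 303, 311, 313, 311, 309, 308, 307] [306, 310, 310, 309, 313, 321, 313, 315, 308, 310, 311, 310]
lidL [ 559.3 -160.2] along 35.9 across -30.3
lidR [ 608.7 -199.7] along 35.9 across 33.0
rimL [ 549.9 -175.7] along 17.9 across -27.9
rimR [ 594.7 -211.6] along 17.9 across 29.5
far215 [ 578.4 -185.5] along 28.0 across 0.5
far220 [ 576.6 -187.7] along 25.2 across 0.5
tin [ 560.9 -205.9] along 1.2 across -0.4
```

Run:
```python
from h import *
for f in('w4','w2'):
    g=cv2.imread(f'pics/{f}.png');c=np.load(f+'.npy',allow_pickle=True).item()
    sat=cv2.cvtColor(g,cv2.COLOR_BGR2HSV)[:,:,1]
    lo,hi=((205,262) if f=='w2' else (230,262))
    for r in range(lo,hi,2):
        x=np.where(sat[r,225:400]<80)[0]+225; print(r,x.min(),x.max(),g[r,320].tolist(),end=' | ')
    print()
    up=cv2.resize(g[170:270,230:400],None,fx=4,fy=4,interpolation=cv2.INTER_CUBIC); cv2.imwrite(f'pics/{f}c.png',up)
```

```text
230 272 356 [99, 116, 129] | 232 272 357 [100, 112, 124] | 234 249 380 [94, 103, 112] | 236 247 381 [93, 101, 110] | 238 246 383 [94, 104, 112] | 240 245 384 [96, 103, 112] | 242 245 384 [98, 106, 113] | 244 244 384 [98, 106, 115] | 246 245 384 [98, 106, 116] | 248 245 384 [96, 106, 114] | 250 245 384 [98, 105, 115] | 252 245 384 [101, 110, 119] | 254 245 384 [102, 109, 118] | 256 245 384 [101, 110, 117] | 258 245 383 [101, 109, 119] | 260 245 383 [102, 111, 119] | 
205 278 348 [121, 140, 156] | 207 278 348 [118, 135, 150] | 209 259 370 [110, 122, 132] | 211 258 371 [112, 122, 131] | 213 257 372 [115, 123, 133] | 215 256 373 [116, 126, 136] | 217 255 373 [118, 127, 138] | 219 255 373 [119, 130, 140] | 221 256 373 [118, 128, 137] | 223 256 373 [120, 129, 140] | 225 256 373 [121, 130, 140] | 227 256 373 [119, 128, 138] | 229 256 373 [121, 129, 139] | 231 256 373 [117, 127, 138] | 233 256 373 [119, 127, 137] | 235 257 373 [118, 128, 137] | 237 256 373 [118, 127, 138] | 239 257 372 [118, 127, 138] | 241 257 372 [119, 127, 138] | 243 257 372 [118, 128, 138] | 245 257 372 [120, 129, 139] | 247 257 372 [120, 130, 140] | 249 257 372 [119, 129, 138] | 251 257 372 [121, 128, 139] | 253 257 371 [119, 128, 138] | 255 258 371 [118, 128, 137] | 257 258 371 [120, 129, 139] | 259 258 371 [119, 128, 139] | 261 258 371 [119, 128, 139] |
```

View pics/w4c.png

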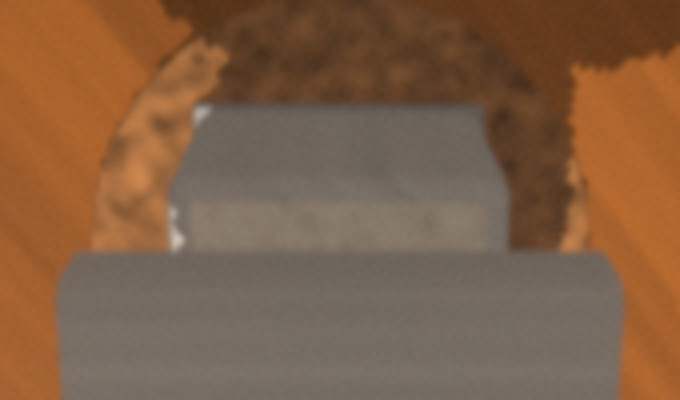

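The close-up shows the visible lid edge at row 233 is the bottom of the skirt (cols 249–380). The top edge is at row ~242. I'll recompute.

Run:
```python
from h import *
def P(f,hd,s,items):
    c=np.load(f+'.npy',allow_pickle=True).item(); a=np.radians(hd);u=np.array([np.cos(a),np.sin(a)]);v=np.array([u[1],-u[0]])
    for n,p,z in items:
        q=onz(c,p,z)[:2]*1000-s; print(f,n,'along',round(q@u,1),'across',round(q@v,1))
P('w4',51.3,np.array([560.5,-207.1]),[('bL',(249,233.3),.1175),('bR',(381,233.3),.1175),('tL',(245,242),.1325),('tR',(385,242),.1325),('tinL',(271.5,225),.061),('tinR',(357,225),.061),('tinfar',(314,214),.061)])
P('w2',99,np.array([416.5,311.2]),[('bL',(259,208),.107),('bR',(371,208),.107),('tL',(255.5,217),.122),('tR',(374,217),.122),('tinL',(277.5,200),.061),('tinR',(349,200),.061),('tinfar',(314,194),.061)])
```

```text
w4 bL along 32.7 across -31.5
w4 bR along 32.7 across 33.5
w4 tL along 33.2 across -30.6
w4 tR along 33.2 across 32.6
w4 tinL along 21.3 across -27.4
w4 tinR along 21.3 across 28.7
w4 tinfar along 28.7 across 0.5
w2 bL along 44.5 across -25.4
w2 bR along 44.4 across 28.6
w2 tL along 43.8 across -24.7
w2 tR along 43.7 across 27.6
w2 tinL along 39.1 across -21.3
w2 tinR along 39.0 across 22.5
w2 tinfar along 42.7 across 1.1
```

>>> arm_command(commands=[{"linear":[0.001,-0.0007,0.02],"rotation":[0,0,0],"gripper":1},{"linear":[0.001,-0.0007,0.05],"rotation":[0,0,0],"gripper":1},{"linear":[0.001,-0.0007,0.075],"rotation":[0,0,0],"gripper":1},{"linear":[0.001,-0.0007,0.085],"rotation":[0,0,0],"gripper":1},{"linear":[0.001,-0.0007,0.095],"rotation":[0,0,0],"gripper":1}])

```text
time_s: 9.8
position: [0.5604, -0.2061, 0.0813]
tcp_rot: [0.901, 0.433, -0.0, -0.0]
force: [-0.7, -0.6, -0.5]
gripper_width: 0.009
gripper_force: 41.0
```

>>> arm_command(commands=[{"linear":[0,0,0.005],"rotation":[0,0,0],"gripper":1},{"linear":[0,0,0.01],"rotation":[0,0,0],"gripper":1},{"linear":[0,0,0.014],"rotation":[0,0,0],"gripper":1},{"linear":[0,0,0.015],"rotation":[0,0,0],"gripper":1},{"linear":[0,0,0.015],"rotation":[0,0,0],"gripper":1}])

```text
time_s: 10.3
position: [0.5609, -0.2064, 0.0736]
tcp_rot: [0.901, 0.433, 0.0, 0.0]
force: [-1.7, 0.1, 4.6]
gripper_width: 0.0093
gripper_force: 41.8
```

>>> arm_command(commands=[{"linear":[0,0,0],"rotation":[0,0,0],"gripper":0},{"linear":[0,0,0],"rotation":[0,0,0],"gripper":0},{"linear":[0,0,-0.05],"rotation":[0,0,0],"gripper":0},{"linear":[0,0,-0.12],"rotation":[0,0,0],"gripper":0},{"linear":[0,0,-0.19],"rotation":[0,0,0],"gripper":0}])

```text
time_s: 10.8
position: [0.5602, -0.206, 0.1882]
tcp_rot: [0.901, 0.433, -0.0, -0.0]
force: [0.7, -0.1, 0.3]
gripper_width: 0.0427
gripper_force: 0.0
```

Run:
```python
from h import *
print(env.state()['gripper_width']);go(435,-162,100,15.2)
```

```text
0.04265701000648757
lin [-0.0729 -0.2087  0.1472] mm 159 rot [-3.00e-04 -1.00e-04 -2.99e-01] cur -38.6 -> 15.2 pos [ 560.2 -206.   188.2] t 10.8
```

>>> arm_command(commands=[{"linear":[-0.073,-0.209,0],"rotation":[0,0,-0.299],"gripper":0},{"linear":[-0.073,-0.209,0],"rotation":[0,0,-0.299],"gripper":0},{"linear":[-0.073,-0.209,0.05],"rotation":[0,0,-0.299],"gripper":0},{"linear":[-0.073,-0.209,0.1],"rotation":[0,0,-0.299],"gripper":0},{"linear":[-0.073,-0.209,0.14],"rotation":[0,0,-0.299],"gripper":0}])

```text
time_s: 11.3
position: [0.4344, -0.1618, 0.1023]
tcp_rot: [0.678, 0.735, 0.0, 0.0]
force: [0.7, 0.2, 0.2]
gripper_width: 0.0428
gripper_force: 0.0
```

Run:
```python
from h import *
go(435,-162,60,15.2)
```

```text
lin [-0.0004  0.001   0.0705] mm 42 rot [ 0.0002  0.0002 -0.0584] cur 4.7 -> 15.2 pos [ 434.4 -161.8  102.3] t 11.3
```

>>> arm_command(commands=[{"linear":[0,0.001,0.02],"rotation":[0,0,-0.058],"gripper":0},{"linear":[0,0.001,0.07],"rotation":[0,0,-0.058],"gripper":0},{"linear":[0,0.001,0.11],"rotation":[0,0,-0.058],"gripper":0},{"linear":[0,0.001,0.133],"rotation":[0,0,-0.058],"gripper":0},{"linear":[0,0.001,0.133],"rotation":[0,0,-0.058],"gripper":0}])

```text
time_s: 11.8
position: [0.435, -0.1616, 0.0218]
tcp_rot: [0.61, 0.792, -0.0, -0.001]
force: [-0.1, 0.5, 0.3]
gripper_width: 0.0424
gripper_force: 0.0
```

>>> arm_command(commands=[{"linear":[0,0,0],"rotation":[0,0,0],"gripper":1},{"linear":[0,0,0],"rotation":[0,0,0],"gripper":1},{"linear":[0,0,0],"rotation":[0,0,0],"gripper":1},{"linear":[0,0,0],"rotation":[0,0,0],"gripper":1},{"linear":[0,0,0],"rotation":[0,0,0],"gripper":1}])

```text
time_s: 12.3
position: [0.4364, -0.1624, 0.0242]
tcp_rot: [0.61, 0.792, 0.0, 0.001]
force: [-1.0, 0.7, 5.0]
gripper_width: 0.0087
gripper_force: 40.9
```

>>> arm_command(commands=[{"linear":[0,0,-0.06],"rotation":[0,0,0],"gripper":1},{"linear":[0,0,-0.13],"rotation":[0,0,0],"gripper":1},{"linear":[0,0,-0.2],"rotation":[0,0,0],"gripper":1},{"linear":[-0.06,0,-0.26],"rotation":[0,0,0],"gripper":1},{"linear":[-0.13,0,-0.28],"rotation":[0,0,0],"gripper":1}])

```text
time_s: 12.8
position: [0.4569, -0.2382, 0.196]
tcp_rot: [0.609, 0.793, 0.0, 0.003]
force: [2.4, -0.9, -1.2]
gripper_width: 0.0086
gripper_force: 40.1
```

Run:
```python
from h import *
go(435,-410,190,15.2)
```

```text
lin [-0.2673 -0.1089  0.0107] mm 173 rot [ 0.0013  0.0015 -0.0017] cur 14.9 -> 15.2 pos [ 456.9 -238.2  196. ] t 12.8
```

>>> arm_command(commands=[{"linear":[-0.08,-0.035,0.01],"rotation":[0,0,0],"gripper":1},{"linear":[-0.16,-0.07,0.01],"rotation":[0,0,0],"gripper":1},{"linear":[-0.23,-0.1,0.01],"rotation":[0,0,0],"gripper":1},{"linear":[-0.267,-0.109,0.01],"rotation":[0,0,0],"gripper":1},{"linear":[-0.267,-0.109,0.01],"rotation":[0,0,0],"gripper":1}])

```text
time_s: 13.3
position: [0.4329, -0.4123, 0.1853]
tcp_rot: [0.611, 0.791, -0.0, 0.0]
force: [0.3, 0.8, -0.6]
gripper_width: 0.009
gripper_force: 40.1
```

>>> arm_command(commands=[{"linear":[0,0,0],"rotation":[0,0,0],"gripper":1},{"linear":[0,0,0],"rotation":[0,0,0],"gripper":1},{"linear":[0,0,0],"rotation":[0,0,0],"gripper":1},{"linear":[0,0,0],"rotation":[0,0,0],"gripper":1},{"linear":[0,0,0],"rotation":[0,0,0],"gripper":1}])

```text
time_s: 13.8
position: [0.4336, -0.4086, 0.1854]
tcp_rot: [0.61, 0.792, -0.0, 0.0]
force: [0.5, 0.1, -0.7]
gripper_width: 0.0087
gripper_force: 40.1
```

Run:
```python
from h import *
c,im=shot('wrist','w5.png'); np.save('w5.npy',c,allow_pickle=True)
go(412,-312,140,15.2)
```

```text
lin [0.1651 0.0064 0.0756] mm 109 rot [ 0.      0.0001 -0.0021] cur 14.8 -> 15.2 pos [ 433.6 -408.8  185.4] t 13.85
```

View pics/w5.png

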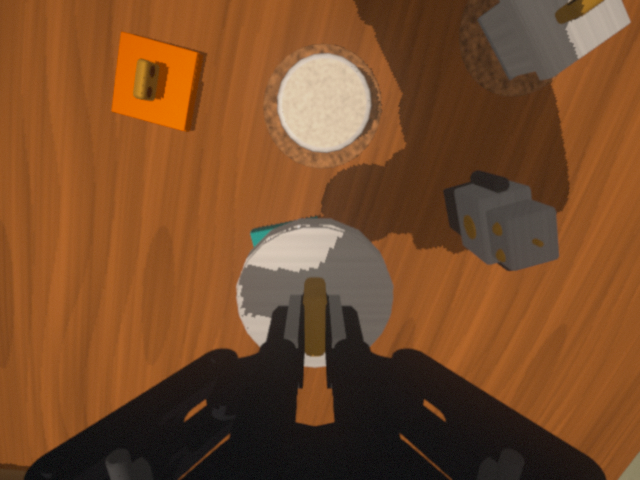

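The round tin is fully visible at (324,103). The round lid hangs level in the grip, centred at column 315 and about 156 px wide.

Run:
```python
from h import *
im=cv2.imread('pics/w5.png');c=np.load('w5.npy',allow_pickle=True).item()
for S in (90,120):
    k=wmask(im,(324,103),90,S); P=np.array([onz(c,p,.0625)[:2]*1000 for p in k.reshape(-1,2).astype(float)],np.float32)
    print(S,cv2.minEnclosingCircle(P),cv2.fitEllipse(P))
a=np.radians(104.9);u=np.array([np.cos(a),np.sin(a)]);v=np.array([u[1],-u[0]]);s=np.array([433.6,-408.8])
sat=cv2.cvtColor(im,cv2.COLOR_BGR2HSV)[:,:,1]
for p,z in (((237,293),.177),((393,293),.177),((318,218),.162)):
    q=onz(c,p,z)[:2]*1000-s; print('along',round(q@u,1),'across',round(q@v,1))
print(sat[212:235,318].tolist(),im[212:235,318].sum(1).tolist())
```

```text
90 ((416.568115234375, -312.51373291015625), 33.96082305908203) ((416.4832763671875, -312.46563720703125), (66.55249786376953, 67.05744171142578), 103.03012084960938)
120 ((416.5118103027344, -312.17059326171875), 34.485347747802734) ((416.5408630371094, -312.468017578125), (67.21228790283203, 67.91861724853516), 106.86930847167969)
along 5.9 across -36.0
along 5.8 across 39.1
along 39.1 across 3.1
[180, 171, 174, 164, 146, 114, 72, 49, 47, 44, 46, 48, 45, 42, 43, 36, 36, 36, 38, 38, 39, 40, 38] [268, 270, 254, 221, 187, 189, 242, 280, 283, 289, 286, 288, 309, 318, 329, 410, 516, 576, 583, 587, 584, 580, 574]
```

Run:
```python
from h import *
go(415.5,-313.4,120,14.9)
```

```text
lin [0.1614 0.0115 0.1089] mm 117 rot [ 0.      0.0001 -0.0005] cur 14.8 -> 14.9 pos [ 433.6 -408.8  185.4] t 13.85
```

>>> arm_command(commands=[{"linear":[0.06,0.004,0],"rotation":[0,0,0],"gripper":1},{"linear":[0.12,0.008,0.02],"rotation":[0,0,0],"gripper":1},{"linear":[0.161,0.0115,0.06],"rotation":[0,0,0],"gripper":1},{"linear":[0.161,0.0115,0.1],"rotation":[0,0,0],"gripper":1},{"linear":[0.161,0.0115,0.109],"rotation":[0,0,0],"gripper":1}])

```text
time_s: 14.35
position: [0.4147, -0.3126, 0.1182]
tcp_rot: [0.61, 0.792, 0.0, -0.001]
force: [0.7, 0.5, -0.9]
gripper_width: 0.0087
gripper_force: 40.1
```

>>> arm_command(commands=[{"linear":[0,0,0],"rotation":[0,0,0],"gripper":1},{"linear":[0,0,0],"rotation":[0,0,0],"gripper":1},{"linear":[0,0,0],"rotation":[0,0,0],"gripper":1},{"linear":[0,0,0],"rotation":[0,0,0],"gripper":1},{"linear":[0,0,0],"rotation":[0,0,0],"gripper":1}])

```text
time_s: 14.85
position: [0.4156, -0.3143, 0.1201]
tcp_rot: [0.61, 0.792, -0.0, 0.0]
force: [-0.9, -0.1, -0.9]
gripper_width: 0.0087
gripper_force: 40.1
```

Run:
```python
from h import *
go(415.5,-313.4,75,14.9)
```

```text
lin [0.0015 0.0002 0.0752] mm 45 rot [ 0.0001  0.0002 -0.0007] cur 14.8 -> 14.9 pos [ 415.6 -314.3  120.1] t 14.85
```

>>> arm_command(commands=[{"linear":[0.0015,0,0.02],"rotation":[0,0,0],"gripper":1},{"linear":[0.0015,0,0.04],"rotation":[0,0,0],"gripper":1},{"linear":[0.0015,0,0.052],"rotation":[0,0,0],"gripper":1},{"linear":[0.0015,0,0.06],"rotation":[0,0,0],"gripper":1},{"linear":[0.0015,0,0.065],"rotation":[0,0,0],"gripper":1}])

```text
time_s: 15.35
position: [0.4152, -0.3131, 0.0806]
tcp_rot: [0.61, 0.792, 0.0, -0.0]
force: [0.3, -0.2, -0.9]
gripper_width: 0.0089
gripper_force: 40.1
```

>>> arm_command(commands=[{"linear":[0,0,0.004],"rotation":[0,0,0],"gripper":1},{"linear":[0,0,0.008],"rotation":[0,0,0],"gripper":1},{"linear":[0,0,0.012],"rotation":[0,0,0],"gripper":1},{"linear":[0,0,0.012],"rotation":[0,0,0],"gripper":1},{"linear":[0,0,0.012],"rotation":[0,0,0],"gripper":1}])

```text
time_s: 15.85
position: [0.4155, -0.3136, 0.0758]
tcp_rot: [0.61, 0.792, -0.0, 0.001]
force: [-8.6, 7.2, 35.8]
gripper_width: 0.0089
gripper_force: 45.4
```

>>> arm_command(commands=[{"linear":[0,0,-0.004],"rotation":[0,0,0],"gripper":1},{"linear":[0,0,-0.004],"rotation":[0,0,0],"gripper":0},{"linear":[0,0,-0.004],"rotation":[0,0,0],"gripper":0},{"linear":[0,0,-0.05],"rotation":[0,0,0],"gripper":0},{"linear":[0,0,-0.13],"rotation":[0,0,0],"gripper":0}])

```text
time_s: 16.35
position: [0.414, -0.3119, 0.1501]
tcp_rot: [0.61, 0.792, 0.0, -0.003]
force: [1.3, -0.7, -0.2]
gripper_width: 0.0426
gripper_force: 0.0
```

>>> arm_command(commands=[{"linear":[-0.02,0,-0.08],"rotation":[0,0,0],"gripper":0},{"linear":[-0.09,0,-0.15],"rotation":[0,0,0],"gripper":0},{"linear":[-0.17,0,-0.2],"rotation":[0,0,0],"gripper":0},{"linear":[-0.25,0,-0.2],"rotation":[0,0,0],"gripper":0},{"linear":[-0.33,0,-0.2],"rotation":[0,0,0],"gripper":0}])

```text
time_s: 16.85
position: [0.4638, -0.4971, 0.2728]
tcp_rot: [0.61, 0.792, -0.0, 0.001]
force: [0.7, 0.4, 0.5]
gripper_width: 0.0427
gripper_force: 0.0
```

Run:
```python
from h import *
c,im=shot('side','s2.png'); c2,t=shot('top','t2.png')
a=cv2.resize(im[190:380,190:490],(800,507)); cv2.imwrite('pics/s2c.png',a)
a=cv2.resize(t[170:350,130:510],(800,379)); cv2.imwrite('pics/t2c.png',a)
print(env.state()['position'])
```

```text
[ 0.46401508 -0.50055399  0.26808359]
```

View pics/s2c.png

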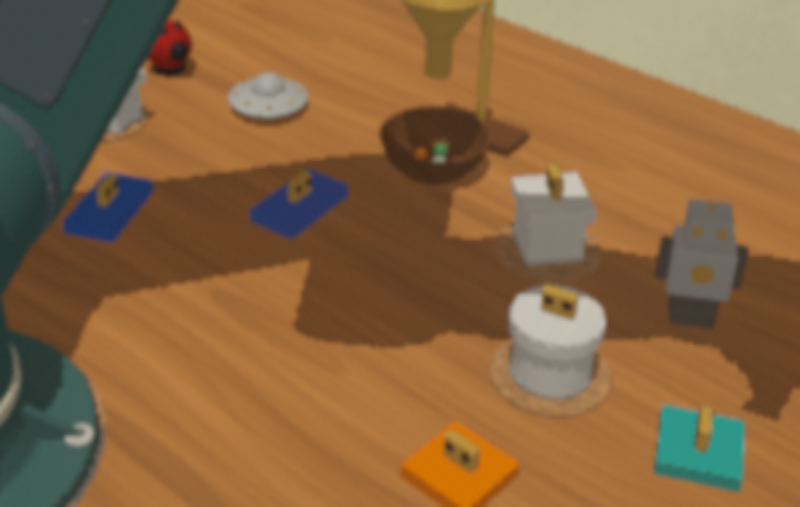

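View pics/t2c.png

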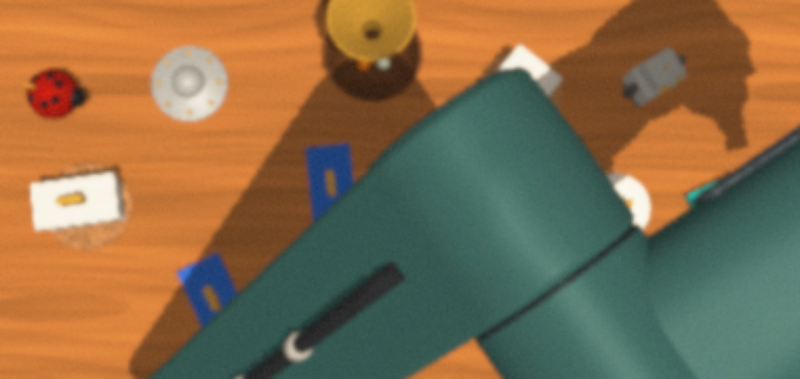

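Both right-hand lids sit level in the side view, and the bystanders are unmoved. The top view shows the oblong lid at about (167,265). I'll check its height and centring numerically.

Run:
```python
from h import *
im=cv2.imread('pics/t2.png');c=env.get_calibration('top')
k=blob(im,'w',(162,263)); print(*[np.round(v,1) for v in yaw_rect(c,k,.067)])
```

```text
[414.7 308.3] [ 57.7 100.4] -81.5
```

Run:
```python
from h import *
go(427,235,220,9)
```

```text
lin [1.2017 0.2501 0.0812] mm 738 rot [-0.0003 -0.0003  0.0313] cur 14.6 -> 9.0 pos [ 464.  -500.6  268.1] t 16.95
```

>>> arm_command(commands=[{"linear":[0.8,0.166,0],"rotation":[0,0,0],"gripper":0},{"linear":[0.8,0.166,0],"rotation":[0,0,0],"gripper":0},{"linear":[0.8,0.166,0],"rotation":[0,0,0],"gripper":0},{"linear":[0.8,0.166,0],"rotation":[0,0,0],"gripper":0},{"linear":[0.8,0.166,0],"rotation":[0,0,0],"gripper":0}])

```text
time_s: 17.45
position: [0.4491, -0.2433, 0.271]
tcp_rot: [0.61, 0.792, 0.0, -0.0]
force: [1.2, 0.1, 0.3]
gripper_width: 0.0428
gripper_force: 0.0
```

>>> arm_command(commands=[{"linear":[0.7,0.146,0],"rotation":[0,0,0],"gripper":0},{"linear":[0.7,0.146,0],"rotation":[0,0,0],"gripper":0},{"linear":[0.7,0.146,0],"rotation":[0,0,0],"gripper":0},{"linear":[0.7,0.146,0],"rotation":[0,0,0],"gripper":0},{"linear":[0.7,0.146,0],"rotation":[0,0,0],"gripper":0}])

```text
time_s: 17.95
position: [0.4358, 0.0061, 0.2712]
tcp_rot: [0.61, 0.792, 0.0, 0.0]
force: [1.4, -0.1, -0.1]
gripper_width: 0.0427
gripper_force: 0.0
```

Run:
```python
from h import *
go(427,235,220,9)
```

```text
lin [0.3726 0.083  0.0853] mm 235 rot [ 0.     -0.      0.0321] cur 14.8 -> 9.0 pos [435.8   6.1 271.2] t 17.95
```

>>> arm_command(commands=[{"linear":[0.373,0.083,0.085],"rotation":[0,0,0.032],"gripper":0},{"linear":[0.373,0.083,0.085],"rotation":[0,0,0.032],"gripper":0},{"linear":[0.373,0.083,0.085],"rotation":[0,0,0.032],"gripper":0},{"linear":[0.373,0.083,0.085],"rotation":[0,0,0.032],"gripper":0},{"linear":[0.373,0.083,0.085],"rotation":[0,0,0.032],"gripper":0}])

```text
time_s: 18.45
position: [0.4265, 0.2359, 0.2194]
tcp_rot: [0.649, 0.761, -0.0, -0.0]
force: [0.6, -0.4, 0.0]
gripper_width: 0.043
gripper_force: 0.0
```

>>> arm_command(commands=[{"linear":[0,0,0],"rotation":[0,0,0],"gripper":0},{"linear":[0,0,0],"rotation":[0,0,0],"gripper":0},{"linear":[0,0,0],"rotation":[0,0,0],"gripper":0},{"linear":[0,0,0],"rotation":[0,0,0],"gripper":0},{"linear":[0,0,0],"rotation":[0,0,0],"gripper":0}])

```text
time_s: 18.95
position: [0.4281, 0.2324, 0.2206]
tcp_rot: [0.65, 0.76, 0.0, 0.0]
force: [-0.8, -0.2, -0.5]
gripper_width: 0.043
gripper_force: 0.0
```

Run:
```python
from h import *
c,im=shot('wrist','w6.png'); print(env.state()['position'])
a=np.radians(99);u=np.array([np.cos(a),np.sin(a)]);v=np.array([u[1],-u[0]]);s=np.array([416.9,313.4])
seed=(315,110)
h=cv2.cvtColor(im,cv2.COLOR_BGR2HSV); print(h[60:220:20,300].tolist())
for V,S in((70,70),(70,100)):
    k=wmask(im,seed,V,S); print(cv2.boundingRect(k),*[np.round(x,1) for x in yaw_rect(c,k,.067)])
    P=np.array([onz(c,p,.067)[:2]*1000-s for p in k.reshape(-1,2).astype(float)]); A=P@u;B=P@v
    for lo in range(-45,45,10):
        m=(A>lo)&(A<lo+10); print(lo+5,round(B[m].min(),1),round(B[m].max(),1),end=' | ')
    print('A',A.min().round(1),A.max().round(1))
```

```text
[0.42814749 0.2325129  0.22053065]
[[13, 177, 184], [17, 21, 243], [16, 20, 243], [14, 36, 142], [14, 35, 139], [14, 36, 136], [13, 40, 134], [13, 173, 96]]
(281, 67, 68, 121) [417.  311.4] [53.1 93.7] -81.1
-40 -26.0 25.7 | -30 -26.5 25.5 | -20 -26.3 26.0 | -10 -26.0 25.8 | 0 -26.5 25.6 | 10 -26.2 26.2 | 20 -26.7 25.9 | 30 -26.5 26.4 | 40 -26.2 26.2 | A -48.8 44.9
(280, 67, 69, 122) [417.1 311. ] [53.9 94.5] -81.1
-40 -26.8 25.7 | -30 -26.5 26.3 | -20 -27.1 26.1 | -10 -26.8 26.6 | 0 -27.1 26.4 | 10 -27.0 26.8 | 20 -26.8 26.7 | 30 -26.5 26.5 | 40 -26.8 26.2 | A -49.7 44.9
```

The oblong lid measures 53 × 94 mm at seated height. Its width is uniform end to end, so it is level, and its centre is within about 2 mm of the tin. Handing in.

```bash
python3 -c "
from plant import env
print(env.hand_in())"
```

```text
the job is handed in; nothing more can be done
None
```

I put all three lids on the tins of their own shape, pushed down and level by my measurements, and handed the job in at about 19 s; the hand-in call gave no verdict.

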